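# Roll down the stick-on tile strip with the hand roller

## Task

The strip of self-adhesive tiles has been laid on the shelf but its tiles still stand proud of the metal edging. Take the hand roller from the organiser's bay and roll it along the strip from one end to the other with a steady, moderate push (about 15 N, never so hard that a tile could crack) until every tile is bedded flush with the edging, then hang the roller back in its bay without dropping it. Only the roller may press on the tiles; leave everything else on the shelf as it is.

Things in the scene. Friction and masses are not known exactly. Their poses are not given: they have to be found in the camera images.
- roller_grip (a point): Centre of the loose hand roller's grip; z up the grip, y along the wheel's axle, so it rolls along its x. The upright pale wooden grip is 26 mm (x) by 46 mm (y), best held across the 26 mm; this point is 24 mm below its top, 28 mm above the guard plate. The tread's lowest line is 78 mm straight below this point. Mass about 0.4 kg. Looks the same turned half round. It starts hanging in the bay
- wheel_mid (a point): Centre of the roller's black rubber wheel, 40 mm in diameter, 50 mm wide, free to turn, 58 mm below the grip's centre; axes as the grip's. Two steel cheeks, 61 mm apart overall (y), carry it under a flat grey guard plate 80 mm (x) by 64 mm (y), 6 mm thick, whose underside is 24 mm above this point
- wheel (a joint): Turning angle of the roller's wheel about its axle (rad), endless
- strip_mid (a point): Centre of the fixed strip of self-adhesive tiles, at the edging's top, 9 mm above the shelf; x along the strip, y across, z up. Seven white glazed tiles in a row, each 26 mm (x) by 56 mm (y), 27.5 mm centre to centre, in a thin metal edging 208.5 mm by 70 mm outside. The tiles lie on tacky backing and start 2.2 to 3 mm proud of the edging. A tile can crack under more than 60 N
- tile1 (a joint): How far tile 1 of 7 is pressed down (m): 0 = 3 mm proud, 0.003 = flush with the edging and solidly bedded. Centre at x = -82.5 mm from the strip's centre. Pushed with more than about 6 N a tile sinks (3 mm in about 0.03 s at 15 N), stops solidly when flush, and stays down when let go
- tile2 (a joint): As tile1, for tile 2 of 7, centre at x = -55.0 mm from the strip's centre
- tile3 (a joint): As tile1, for tile 3 of 7, centre at x = -27.5 mm from the strip's centre
- tile4 (a joint): As tile1, for tile 4 of 7, centre at x = 0.0 mm from the strip's centre
- tile5 (a joint): As tile1, for tile 5 of 7, centre at x = 27.5 mm from the strip's centre
- tile6 (a joint): As tile1, for tile 6 of 7, centre at x = 55.0 mm from the strip's centre
- tile7 (a joint): As tile1, for tile 7 of 7, centre at x = 82.5 mm from the strip's centre
- bay (a point): Middle of the roller's parking bay at its rim, 60 mm above the shelf; z up. The bay is an open well 58 mm (x) by 80 mm (y). The roller hangs in it by its guard plate, which rests on the two rims at the bay's x sides: wheel inside and clear of the floor, roller x along bay x (either way round), its grip's centre 34 mm above this point
- organiser: The black plastic organiser that has the bay, fixed to the shelf, 136 mm (x) by 212 mm (y), 60 mm high; origin under its middle. The bay's middle is at y = -63 mm; the +y end is a box under a closed flip-top lid, 64 mm high, whose thumb tab reaches to x = -75 mm
- flip_lid (a joint): Opening angle of the organiser's flip-top lid (rad): 0 = shut, as it starts and should stay; hinged at its +x edge
- stain_pen: Bystander: closed teal stain-pen tube lying down, 130 mm long, 22 mm thick; origin under its middle
- soap_dish: Bystander: white ceramic soap dish 85 by 125 mm, 24 mm high; origin under its middle
- soap_bar: Bystander: cream bar of soap lying in the dish, top 34 mm above the shelf
- measuring_cup: Bystander: stainless measuring cup 74 mm across, 55 mm high, flat handle reaching 127 mm to its +y; origin under the cup
- hanger: Bystander: folded white plastic hanger lying flat, from -106 mm to +172 mm along its x, 12 mm high arms 36 mm wide over both, the wire hook reaching 40 mm to +y
- peg_a: Bystander: red spring clothes peg 75 by 20 mm lying on its side, 11 mm high
- peg_b: Bystander: a second such peg
Mind the look-alikes: they are no part of the job. Leave any red look-alike of the part that bears roller_grip alone. Leave any pink look-alike of the part that bears strip_mid alone.

How it is judged (in metres and radians):
On the way, in this order (a step that is already met when the one before it is completed fails the run):
1. the roller's wheel is rolling, pressed on the strip with over 4 N, towards either end of the strip (more than 50 mm from its middle) (contact force between roller and strip above 4 N and (velocity of joint wheel above 0.3 rad/s or velocity of joint wheel below -0.3 rad/s) and y of wheel_mid in the frame of strip_mid between -0.03 and 0.03 m and (x of wheel_mid in the frame of strip_mid below -0.05 m or x of wheel_mid in the frame of strip_mid above 0.05 m)), for 0.1 s.
2. the wheel is rolling, pressed on with over 4 N, over the middle of the strip (within 30 mm) (contact force between roller and strip above 4 N and (velocity of joint wheel above 0.3 rad/s or velocity of joint wheel below -0.3 rad/s) and y of wheel_mid in the frame of strip_mid between -0.03 and 0.03 m and x of wheel_mid in the frame of strip_mid between -0.03 and 0.03 m), for 0.1 s.
3. the wheel is rolling, pressed on with over 4 N, towards an end of the strip (more than 50 mm from its middle) (all of step 1), for 0.1 s.
At the end, for the whole second after the job is handed in: all seven tiles are pressed down by more than 2.2 mm of their 3 mm (less than 0.8 mm proud), and the roller hangs at rest in the bay by its guard, upright within 0.1 rad, within 12 mm along and 14 mm across of the bay's middle, the wheel's centre 24 mm below the rim within 5 mm (value of joint each of tile1, tile2, tile3, tile4, tile5, tile6, tile7 above 0.0022 m and x of wheel_mid in the frame of bay between -0.012 and 0.012 m and y of wheel_mid in the frame of bay between -0.014 and 0.014 m and z of wheel_mid in the frame of bay between -0.029 and -0.019 m and angle between roller_grip's own z axis and vertical below 0.1 rad and linear speed of roller below 0.02 m/s); the robot touches nothing.
It fails at once if the roller presses on the strip with more than 60 N (tiles crack) (contact force between roller and strip above 60 N).
It fails at once if the gripper or arm itself presses on the strip with more than 2 N (contact force between any of the fingers, the arm and strip above 2 N).
It fails at once if the roller is dropped: it moves at over 0.5 m/s out of the gripper's hold (a fall of about 13 mm) (linear speed of roller above 0.5 m/s and contact force between the fingers and roller below 0.2 N).
It fails at once if the organiser's lid is opened by more than 0.2 rad (value of joint flip_lid above 0.2 rad).
It fails at once if a bystander is moved by more than 25 mm (distance of any of stain_pen, soap_dish, soap_bar, measuring_cup, hanger, peg_a, peg_b from where it was at the start of the episode above 0.025 m).
It also fails if it takes over 59 s, if anything falls off the work surface, if the arm or the gripper's body presses on something with over 40 N, if the wrist force passes 120 N, or if a joint passes its speed limit or range.

## Robot

A 7-joint arm with a two-finger parallel gripper is mounted at the origin on the work surface. World frame = base frame: x ahead of the robot, y to its left, z up, the work surface at z = 0. Lengths are in mm, angles in rad, forces in N, time in s.
With the tool pointing down it reaches from about 425 to 950 mm from the base axis. Payload 16.7 kg.
Tool frame: the origin (TCP) lies midway between the tips of the shut fingers; the grasp point (between the pads) lies 19 mm behind it; z points along the fingers, y is the line along which they close (so a half turn about z gives the same grasp; the last joint's range is limited). The gripper opens to 94 mm and grips with 3 to 60 N. Pads are 16 mm wide; open, the fingers measure 119 mm over their backs; the gripper's body (75 mm by 177 mm) begins 78 mm behind the grasp point.
Start: joints at [1.077, 0.426, 0.074, 1.606, -0.034, 1.111, -0.067], TCP at [228.123, -635.243, 205.467] pointing down, gripper open.
Joint ranges: [-2.85, 2.85], [-0.5, 2.14], [-1.23, 1.37], [0.21, 2.46], [-1.02, 4.16], [0.16, 2.05], [-2.73, 2.73]. Speed limits (rad/s): [1.89, 1.89, 2.39, 2.39, 3.01, 3.01, 3.01].

## Interface

Orientations are given as [roll, pitch, yaw] about the fixed x, y, z axes, in that order (R = Rz(yaw) Ry(pitch) Rx(roll)).
In Python, from cell import sense, grab_frame, camera_model, manip gives the robot as it stands.
- The arm moves only by the tool move_arm, never from a script. Its argument "series" is a list that holds one entry, the list of rows, each a list of 7 numbers: the shift along the tool's x, y, z in cm, then the turn, a rotation vector about the tool's x, y, z in rad, then the finger opening in cm, from 0 to 9.4. A call has 1 to 5 rows; each row shifts and turns the commanded pose from where the row before left it, along the tool's axes as they then stand; what a row does not reach is not made up. A row lasts 1/12 s, in which the tool goes at most 41.7 mm and 7.16 degrees, less where a joint would pass 70% of its speed; a pose out of reach is approached as far as the arm can. A call is refused whole if a number of a shift passes 4.17 or a number of a turn 0.125, either way. A call with a gripper value outside its range is refused whole. The fingers move at their own pace and stop on an object; "squeeze" is the grip in N (left out, the last holds). Time passes only in rows, so rows that do not move let the fingers close. It gives the time, the measured TCP pose, the force, the opening and the grip force at its end, in the units of the state.
- sense(): the state, without advancing time (a new reading comes with each control period).
- grab_frame(name): name is "scene" or "top"; returns (picture, depth): 400x640x3 uint8, red, green, blue; 400x640 float32, mm along the optical axis (not along the pixel's ray), 0 where there is no reading.
- camera_model(name): a dict with "fx", "fy", "cx", "cy" (pixels), "k1" (the pictures are not rectified: a ray, as slopes to the right and down, at radius r is drawn at 1 + k1 r^2 times it, then the intrinsics apply), "position" and "orientation" of the camera in the world. Camera axes: x right, y down, z forward; pixel columns grow to the right and rows downward; lengths in mm; the calibration is good to about 2 mm. A picture is of the moment at which its call begins. camera_model takes no time and is no camera call.
- manip.finish_job(): hands the job in; it is judged then, once.
The state is a dict: "clock": time; "q": joint angles; "joint_velocities": joint speeds; "joint_torque": joint torques, N m; "eef_pos": TCP position; "eef_rot": TCP orientation; "ft_force": force on the tool from outside, world axes, zero at the start; "torque": the same for the moment, N m; "opening": finger opening in mm; "finger_force": force on a finger pad.
Only numpy, scipy, OpenCV 4.12 (cv2) and the standard library are available. Lean on these libraries where they do the work, as an engineer would, in place of code of your own. Each camera call takes 0.05 s, during which the arm holds its last target. There are 200 camera calls.

## Working session

There is one attempt and no reset: what is moved stays moved. The work goes in short steps, Python scripts to look and compute and a tool call to move; the robot and the scene stay as the last step left them, time stands still between calls to the robot, and variables do not carry over. Pictures are saved under pics/ and viewed, at most 10 in all, crops included, and the job is handed in when it is done.

Besides the shell and the picture viewer there is one more tool, called after ">>>" as name([rows], argument=value, ...), one row to a line, values as JSON. move_arm: Moves the arm, as the interface text tells. Its arguments: {"type":"object","properties":{"series":{"type":"array"},"squeeze":{"type":"number"}},"required":["series"]}

```bash
ls; mkdir -p pics
cat > h.py <<'E'
import numpy as np, cv2
from scipy.spatial.transform import Rotation as R
from cell import sense, grab_frame, camera_model, manip
def grab(n):
    p,d=grab_frame(n); np.savez('last_%s.npz'%n,p=p,d=d); cv2.imwrite('pics/%s_raw.png'%n,p[:,:,::-1]); return p,d
def camR(m):
    o=np.array(m['orientation'],float); 
    return R.from_euler('xyz',o).as_matrix() if o.size==3 else o
def pix2w(n,u,v,z=None,dep=None):
    m=camera_model(n); K=np.array([[m['fx'],0,m['cx']],[0,m['fy'],m['cy']],[0,0,1]])
    a=cv2.undistortPoints(np.array([[[u,v]]],float),K,np.array([m['k1'],0,0,0.]))[0,0]
    r=camR(m)@np.array([a[0],a[1],1.]); c=np.array(m['position'],float)
    if dep is None: dep=(z-c[2])/r[2]
    return c+r*dep
def wd(n,u,v,d): return pix2w(n,u,v,dep=float(d[int(round(v)),int(round(u))]))
E
python3 - <<'E'
from h import *
for n in('scene','top'):
    print(n,camera_model(n)); p,d=grab(n); cv2.imwrite('pics/%s0.png'%n,cv2.resize(p[:,:,::-1],(800,500)))
print(sense())
E
```

```text
pics
scene {'fx': 455.9649326138413, 'fy': 455.9649326138413, 'cx': 314.811865900825, 'cy': 197.41764530761242, 'k1': -0.044815113074110964, 'position': array([1076.13740885, -429.76367451, 1140.76952115]), 'orientation': array([-2.54736926, -0.00714178,  0.90505554])}
top {'fx': 501.356809318403, 'fy': 501.356809318403, 'cx': 320.15140685070673, 'cy': 203.7361902885678, 'k1': -0.030772200343811302, 'position': array([ 467.11006893,    4.98730106, 1301.97681724]), 'orientation': array([-3.08102433,  0.01144073, -1.60005042])}
{'clock': 0.1, 'q': array([ 1.07651532,  0.42668286,  0.07384513,  1.60652847, -0.03407686,
        1.1107869 , -0.06706953]), 'joint_velocities': array([ 2.09215942e-05, -1.52898349e-03, -6.18536701e-04, -3.01959468e-03,
        1.20878393e-03, -2.20605411e-04, -1.10800681e-03]), 'joint_torque': array([ 8.38924083e-03, -9.37489629e+01,  3.67736913e+00, -4.55047452e+01,
       -4.84110857e-02,  1.67813420e-02,  1.61947919e-04]), 'eef_pos': array([ 227.98511344, -634.92225489,  204.84288305]), 'eef_rot': array([-3.14045017e+00,  9.88450690e-05,  3.44797799e-01]), 'ft_force': array([-0.23377992,  0.00786667, -0.0745854 ]), 'torque': array([-0.05422085, -0.02797035, -0.01836616]), 'finger_force': 0.0, 'opening': 94.21652831173773}
```

View pics/scene0.png

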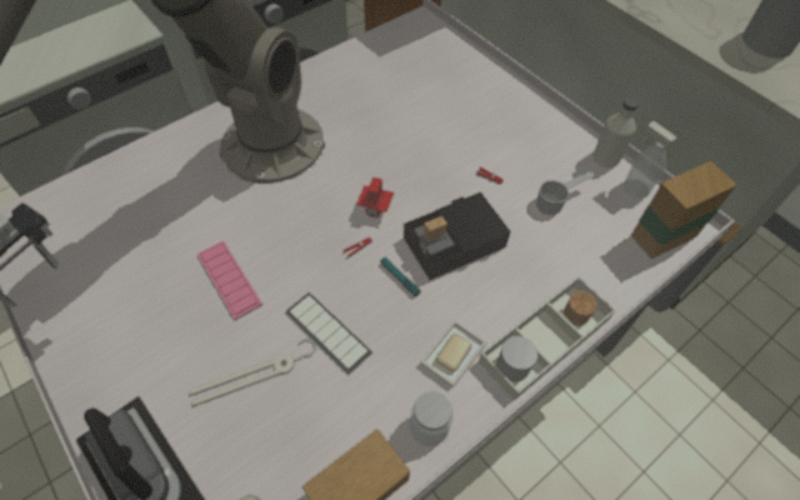

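View pics/top0.png

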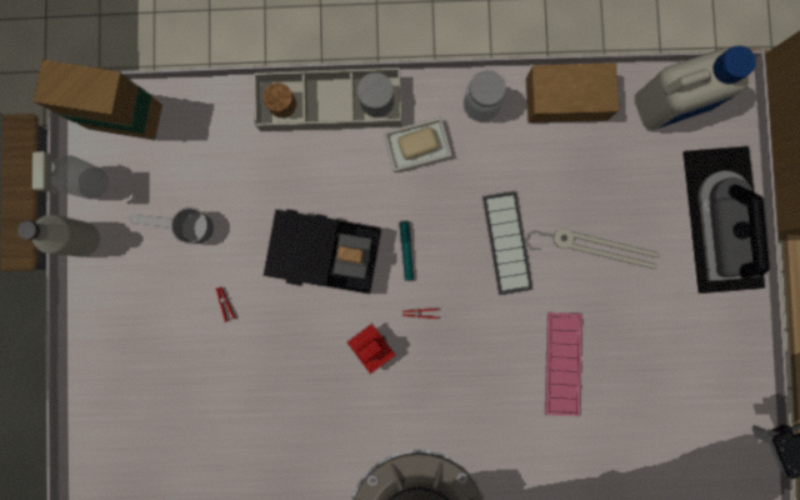

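Both views show the black organiser with the roller, grip at about (350,255) in the top view, and the white strip at about (507,243). The decoys are the red roller at (371,348) and the pink strip at (564,363). Next I'll enlarge the top view.

Run:
```python
from h import *
p=np.load('last_top.npz')['p'][:,:,::-1]
a=cv2.resize(p[162:242,205:315],None,fx=7,fy=7,interpolation=cv2.INTER_CUBIC)
cv2.imwrite('pics/c1.png',a)
b=cv2.resize(p[148:242,375:435],None,fx=6,fy=6,interpolation=cv2.INTER_CUBIC)
cv2.imwrite('pics/c2.png',b)
```

```text
(no output)
```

View pics/c1.png

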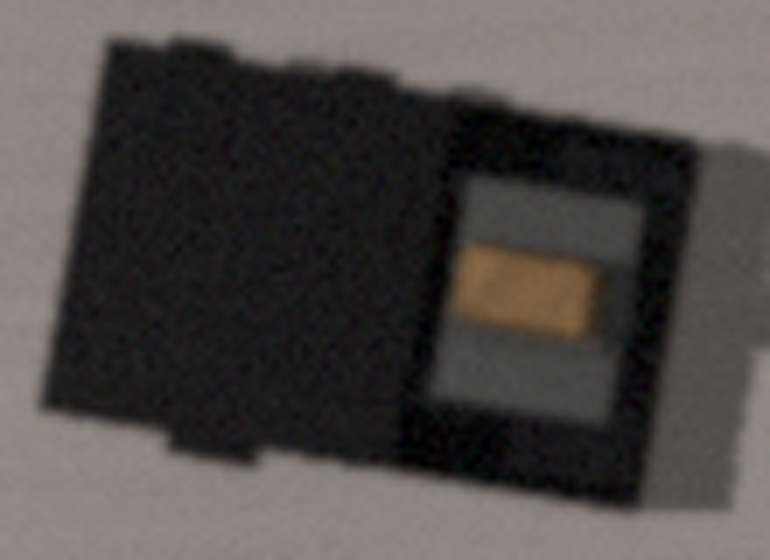

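View pics/c2.png

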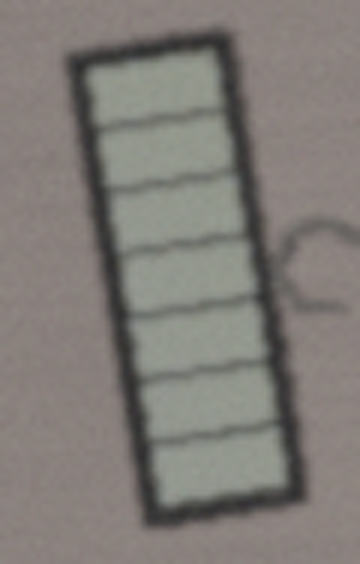

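The plate corners in c1 are (468,178), (645,203), (610,422) and (432,395). The edging corners in c2 are (70,58), (230,32), (303,497) and (150,524).

```bash
cat >> h.py <<'E'
def rect(pts,n,z):
    w=np.array([pix2w(n,u,v,z) for u,v in pts]); 
    return w
E
python3 - <<'E'
from h import *
d=np.load('last_top.npz')['d']
def show(name,c,o,s,z):
    pts=[(o[0]-.5+(a+.5)/s,o[1]-.5+(b+.5)/s) for a,b in c]
    w=rect(pts,'top',z); l=np.linalg.norm(np.roll(w,-1,0)-w,axis=1)
    e=[np.degrees(np.arctan2(*(np.roll(w,-1,0)-w)[i,1::-1])) for i in range(4)]
    print(name,w.mean(0).round(1),'sides',l.round(1),'dir',np.round(e,1))
show('plate',[(468,178),(645,203),(610,422),(432,395)],(205,162),7,66)
show('strip',[(70,58),(230,32),(303,497),(150,524)],(375,148),6,9)
show('org',[(108,40),(700,140),(640,510),(42,408)],(205,162),7,61)
show('grip',[(470,243),(597,262),(583,336),(452,317)],(205,162),7,112)
for u,v in[(284,200),(276,204),(290,190),(279,216),(405,190),(410,215)]: print(u,v,wd('top',u,v,d).round(1))
E
```

```text
plate [543.8 112.4  66. ] sides [63.4 78.4 63.6 77.8] dir [-99.8 169.4  79.7 -10.7]
strip [ 565.3 -204.9    9. ] sides [ 70.3 203.1  66.7 203.9] dir [ -82.4 -173.5   98.3    7.5]
org [555. 172.  61.] sides [214.7 132.9 215.6 133.2] dir [-101.4  169.3   78.7  -11.1]
grip [544.5 112.9 112. ] sides [43.8 25.6 45.1 25.9] dir [-100.2  167.8   80.   -15. ]
284 200 [550.7 101.7 118.6]
276 204 [541.7 120.8 120.1]
290 190 [578.7  90.6  66. ]
279 216 [515.3 119.8  61.8]
405 190 [ 574.6 -202.2   13.2]
410 215 [ 509.9 -213.2    8.9]
```

```bash
cat >> h.py <<'E'
def plan(tgt,yawdeg,n,nrot=None,op=9.4):
    """rows to go straight to tgt (TCP down, yaw) in n rows, turning in the first nrot"""
    s=sense(); p0=np.array(s['eef_pos']); r0=R.from_euler('xyz',s['eef_rot']); r1=R.from_euler('xyz',[np.pi,0,np.radians(yawdeg)])
    nrot=nrot or n; dr=(r0.inv()*r1).as_rotvec(); r=r0; p=p0.copy()
    print('at',p0.round(1),np.degrees(s['eef_rot']).round(1),'F',np.round(s['ft_force'],1),'open',round(s['opening'],1),'t',s['clock'])
    for i in range(n):
        sh=r.inv().apply((np.array(tgt)-p)/(n-i)); w=dr/nrot if i<nrot else 0*dr
        row=np.r_[(sh/10).round(2),w.round(3)]; print([float(x) for x in row]+[op])
        p=p+r.apply(row[:3]*10); r=r*R.from_rotvec(row[3:])
E
python3 - <<'E'
from h import *
plan([544,112,150],79.5,25,10)
E
```

```text
at [ 228.  -634.9  204.8] [-179.9    0.    19.8] F [-0.2  0.  -0.1] open 94.2 t 0.1
[2.2, -2.38, 0.22, -0.0, -0.0, -0.104, 9.4]
[2.44, -2.14, 0.22, -0.0, -0.0, -0.104, 9.4]
[2.64, -1.88, 0.22, -0.0, -0.0, -0.104, 9.4]
[2.83, -1.59, 0.22, -0.0, -0.0, -0.104, 9.4]
[2.98, -1.29, 0.22, -0.0, -0.0, -0.104, 9.4]
[3.09, -0.98, 0.22, -0.0, -0.0, -0.104, 9.4]
[3.18, -0.65, 0.22, -0.0, -0.0, -0.104, 9.4]
[3.23, -0.32, 0.22, -0.0, -0.0, -0.104, 9.4]
[3.24, 0.02, 0.22, -0.0, -0.0, -0.104, 9.4]
[3.22, 0.36, 0.22, -0.0, -0.0, -0.104, 9.4]
[3.17, 0.69, 0.22, -0.0, -0.0, -0.0, 9.4]
[3.17, 0.69, 0.22, -0.0, -0.0, -0.0, 9.4]
[3.17, 0.69, 0.22, -0.0, -0.0, -0.0, 9.4]
[3.17, 0.69, 0.22, -0.0, -0.0, -0.0, 9.4]
[3.17, 0.69, 0.22, -0.0, -0.0, -0.0, 9.4]
[3.17, 0.69, 0.22, -0.0, -0.0, -0.0, 9.4]
[3.17, 0.69, 0.23, -0.0, -0.0, -0.0, 9.4]
[3.17, 0.69, 0.22, -0.0, -0.0, -0.0, 9.4]
[3.17, 0.69, 0.23, -0.0, -0.0, -0.0, 9.4]
[3.17, 0.69, 0.22, -0.0, -0.0, -0.0, 9.4]
[3.17, 0.69, 0.23, -0.0, -0.0, -0.0, 9.4]
[3.17, 0.69, 0.22, -0.0, -0.0, -0.0, 9.4]
[3.17, 0.69, 0.23, -0.0, -0.0, -0.0, 9.4]
[3.17, 0.68, 0.22, -0.0, -0.0, -0.0, 9.4]
[3.17, 0.69, 0.23, -0.0, -0.0, -0.0, 9.4]
```

>>> move_arm([
  [[2.2,-2.4,0.1,0,0,-0.104,9.4],[2.4,-2.1,0.1,0,0,-0.104,9.4],[2.6,-1.9,0.1,0,0,-0.104,9.4],[2.8,-1.6,0.1,0,0,-0.104,9.4],[3.0,-1.3,0.1,0,0,-0.104,9.4]],
])

```text
clock: 0.52
eef_pos: [290.7, -484.6, 200.1]
eef_rot: [-3.141, 0.0, 0.87]
ft_force: [-0.0, -1.3, 0.0]
opening: 94.0
finger_force: 0.0
```

>>> move_arm([
  [[3.1,-1.0,0.1,0,0,-0.104,9.4],[3.2,-0.7,0.1,0,0,-0.104,9.4],[3.2,-0.3,0.1,0,0,-0.104,9.4],[3.2,0,0.1,0,0,-0.104,9.4],[3.2,0.4,0.1,0,0,-0.104,9.4]],
])

```text
clock: 0.93
eef_pos: [353.4, -335.6, 195.3]
eef_rot: [-3.141, 0.0, 1.39]
ft_force: [0.2, -0.9, -0.1]
opening: 94.1
finger_force: 0.0
```

>>> move_arm([
  [[3.2,0.7,0.1,0,0,0,9.4],[3.2,0.7,0.1,0,0,0,9.4],[3.2,0.7,0.1,0,0,0,9.4],[3.2,0.7,0.1,0,0,0,9.4],[3.2,0.7,0.1,0,0,0,9.4]],
])

```text
clock: 1.35
eef_pos: [417.5, -184.9, 190.4]
eef_rot: [-3.142, 0.0, 1.384]
ft_force: [0.2, -1.2, -0.1]
opening: 93.8
finger_force: 0.0
```

>>> move_arm([
  [[3.15,0.7,0.3,0,0,0,9.4],[3.15,0.7,0.3,0,0,0,9.4],[3.15,0.7,0.3,0,0,0,9.4],[3.15,0.7,0.3,0,0,0,9.4],[3.15,0.7,0.3,0,0,0,9.4]],
])

```text
clock: 1.77
eef_pos: [481.0, -36.6, 175.3]
eef_rot: [-3.142, 0.0, 1.385]
ft_force: [0.9, -0.4, -0.3]
opening: 94.3
finger_force: 0.0
```

>>> move_arm([
  [[3.15,0.7,0.3,0,0,0,9.4],[3.15,0.7,0.3,0,0,0,9.4],[3.15,0.7,0.3,0,0,0,9.4],[3.15,0.7,0.3,0,0,0,9.4],[3.15,0.65,0.3,0,0,0,9.4]],
])

```text
clock: 2.18
eef_pos: [544.2, 111.7, 160.1]
eef_rot: [-3.141, 0.0, 1.384]
ft_force: [0.8, -0.8, -0.7]
opening: 93.9
finger_force: 0.0
```

Run:
```python
from h import *
p,d=grab('scene'); print(sense()['eef_pos'],sense()['eef_rot'])
cv2.imwrite('pics/s1.png',cv2.resize(p[120:240,280:440][:,:,::-1],None,fx=5,fy=5,interpolation=cv2.INTER_CUBIC))
```

```text
[545.38108997 118.0655212  159.94408955] [-3.14139683 -0.00330081  1.38917076]
```

View pics/s1.png

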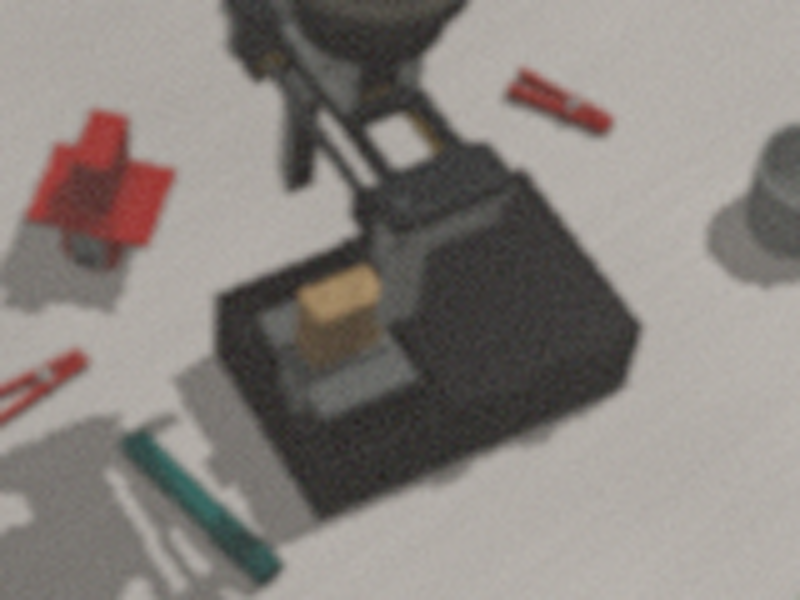

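The crop shows the upright wooden grip, top face centred at about (340,293), with the fingers still above and behind it. Let it settle, then check the centre from this camera too.

>>> move_arm([
  [[0,0,0,0,0,0,9.4],[0,0,0,0,0,0,9.4]],
])

```text
clock: 2.4
eef_pos: [543.5, 110.6, 160.0]
eef_rot: [-3.141, 0.0, 1.386]
ft_force: [-0.7, -1.6, 0.3]
opening: 93.4
finger_force: 0.0
```

Run:
```python
from h import *
print(pix2w('scene',280-.5+340/5,120-.5+293/5,118))
plan([544,112,76],79.5,5)
```

```text
[541.96008172 114.98880103 118.        ]
at [543.5 110.6 160. ] [-179.9    0.    79.4] F [-0.7 -1.6  0.3] open 93.4 t 2.4
[0.03, 0.01, 1.68, -0.0, 0.0, -0.0, 9.4]
[0.03, 0.0, 1.68, -0.0, 0.0, -0.0, 9.4]
[0.03, 0.01, 1.68, -0.0, 0.0, -0.0, 9.4]
[0.03, 0.0, 1.68, -0.0, 0.0, -0.0, 9.4]
[0.03, 0.01, 1.68, -0.0, 0.0, -0.0, 9.4]
```

>>> move_arm([
  [[0.05,0,2,0,0,0,9.4],[0.05,0,2,0,0,0,9.4],[0.05,0,2,0,0,0,9.4],[0.05,0,1.6,0,0,0,9.4],[0,0,0.8,0,0,0,9.4]],
])

```text
clock: 2.82
eef_pos: [543.2, 110.4, 74.8]
eef_rot: [-3.14, 0.001, 1.383]
ft_force: [0.2, -0.0, 0.8]
opening: 93.5
finger_force: 0.0
```

>>> move_arm([
  [[0,0,0,0,0,0,6],[0,0,0,0,0,0,5],[0,0,0,0,0,0,4],[0,0,0,0,0,0,3.4],[0,0,0,0,0,0,3]],
], squeeze=40)

```text
clock: 3.23
eef_pos: [544.8, 112.2, 77.4]
eef_rot: [3.14, -0.0, 1.384]
ft_force: [-0.5, 0.0, 0.4]
opening: 64.1
finger_force: 0.0
```

>>> move_arm([
  [[0,0,0,0,0,0,2.4],[0,0,0,0,0,0,1.5],[0,0,0,0,0,0,1],[0,0,0,0,0,0,1],[0,0,0,0,0,0,1]],
])

```text
clock: 3.65
eef_pos: [544.3, 112.3, 76.5]
eef_rot: [-3.142, -0.0, 1.385]
ft_force: [0.2, 0.9, 0.6]
opening: 30.7
finger_force: 0.0
```

>>> move_arm([
  [[0,0,0,0,0,0,1],[0,0,0,0,0,0,1],[0,0,0,0,0,0,1],[0,0,0,0,0,0,1]],
])

```text
clock: 3.98
eef_pos: [544.0, 112.3, 76.5]
eef_rot: [-3.141, 0.0, 1.385]
ft_force: [-3.5, -0.1, 2.2]
opening: 25.7
finger_force: 40.0
```

Gripped at the expected 25.7 mm. Now I lift straight up and plan the transfer to the near end of the strip.

>>> move_arm([
  [[0,0,-0.8,0,0,0,1],[0,0,-1.6,0,0,0,1],[0,0,-2,0,0,0,1],[0,0,-2,0,0,0,1],[0,0,-2,0,0,0,1]],
])

```text
clock: 4.4
eef_pos: [544.1, 112.2, 161.6]
eef_rot: [-3.141, -0.0, 1.385]
ft_force: [0.9, -0.1, -4.7]
opening: 25.7
finger_force: 40.0
```

Run:
```python
from h import *
a=np.radians(7.1); t=np.array([565.3,-204.9])-82*np.array([np.cos(a),np.sin(a)]); print(t)
plan([t[0],t[1],110],97.1,15,4,op=1)
```

```text
[ 483.92878109 -215.03532109]
at [544.1 112.2 161.6] [-180.    -0.    79.3] F [ 0.9 -0.1 -4.7] open 25.7 t 4.4
[-2.22, 0.01, 0.34, -0.0, -0.0, -0.077, 1]
[-2.21, -0.16, 0.34, -0.0, -0.0, -0.077, 1]
[-2.19, -0.33, 0.34, -0.0, -0.0, -0.077, 1]
[-2.16, -0.5, 0.34, -0.0, -0.0, -0.077, 1]
[-2.12, -0.66, 0.35, -0.0, -0.0, -0.0, 1]
[-2.12, -0.66, 0.34, -0.0, -0.0, -0.0, 1]
[-2.12, -0.66, 0.35, -0.0, -0.0, -0.0, 1]
[-2.12, -0.67, 0.34, -0.0, -0.0, -0.0, 1]
[-2.12, -0.66, 0.35, -0.0, -0.0, -0.0, 1]
[-2.11, -0.67, 0.34, -0.0, -0.0, -0.0, 1]
[-2.12, -0.66, 0.35, -0.0, -0.0, -0.0, 1]
[-2.11, -0.67, 0.34, -0.0, -0.0, -0.0, 1]
[-2.12, -0.66, 0.35, -0.0, -0.0, -0.0, 1]
[-2.11, -0.67, 0.34, -0.0, -0.0, -0.0, 1]
[-2.12, -0.66, 0.35, -0.0, -0.0, -0.0, 1]
```

>>> move_arm([
  [[-2.2,0,0,0,0,-0.077,1],[-2.2,-0.15,0,0,0,-0.077,1],[-2.2,-0.35,0,0,0,-0.077,1],[-2.15,-0.5,0,0,0,-0.077,1],[-2.1,-0.65,0,0,0,0,1]],
])

```text
clock: 4.82
eef_pos: [523.8, 2.6, 160.8]
eef_rot: [3.141, 0.0, 1.698]
ft_force: [0.7, 0.0, -4.6]
opening: 25.8
finger_force: 40.0
```

>>> move_arm([
  [[-2.1,-0.65,0.5,0,0,0,1],[-2.1,-0.65,0.5,0,0,0,1],[-2.1,-0.65,0.5,0,0,0,1],[-2.1,-0.7,0.5,0,0,0,1],[-2.1,-0.65,0.5,0,0,0,1]],
])

```text
clock: 5.23
eef_pos: [503.9, -105.7, 135.6]
eef_rot: [3.141, 0.0, 1.693]
ft_force: [0.6, -0.3, -5.4]
opening: 25.6
finger_force: 40.0
```

>>> move_arm([
  [[-2.1,-0.65,0.5,0,0,0,1],[-2.1,-0.65,0.5,0,0,0,1],[-2.1,-0.65,0.5,0,0,0,1],[-2.1,-0.7,0.5,0,0,0,1],[-2.2,-0.65,0.5,0,0,0,1]],
])

```text
clock: 5.65
eef_pos: [484.0, -214.8, 110.6]
eef_rot: [3.141, 0.0, 1.693]
ft_force: [2.0, 0.1, -4.1]
opening: 25.9
finger_force: 40.0
```

>>> move_arm([
  [[0,0,0,0,0,0,1],[0,0,0,0,0,0,1],[0,0,0,0,0,0,1]],
])

```text
clock: 5.9
eef_pos: [484.5, -213.4, 110.8]
eef_rot: [3.141, -0.0, 1.693]
ft_force: [0.4, 0.2, -4.0]
opening: 25.8
finger_force: 40.0
```

Run:
```python
from h import *
p,d=grab('top'); s=sense();print(s['eef_pos'],s['eef_rot'],s['ft_force'])
q,d2=grab('scene')
a=cv2.resize(p[140:250,370:450][:,:,::-1],(400,550),interpolation=cv2.INTER_CUBIC)
b=cv2.resize(q[200:310,210:290][:,:,::-1],(400,550),interpolation=cv2.INTER_CUBIC)
cv2.imwrite('pics/s2.png',np.hstack([a,b]))
```

```text
[ 484.67990759 -213.02044909  110.82527341] [ 3.14112860e+00 -1.66292975e-04  1.69356417e+00] [ 0.38260094 -0.35221148 -4.44162524]
```

View pics/s2.png

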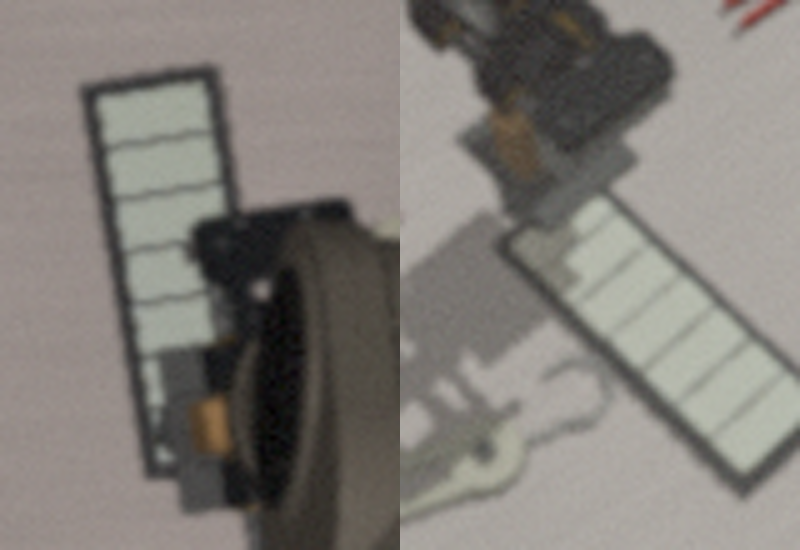

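The left half shows the roller's plate over the strip's near end. The right half shows the plate raised above tile 1, with edging corners at about (500,240) and (745,490). Sanity check with these, then descend.

Run:
```python
from h import *
print('plate +x+y corner seen',pix2w('top',402,210,100.3)); a=1.6936-np.pi/2
print('expected',np.array([484.7,-213])+R.from_euler('z',a).as_matrix()[:2,:2]@[40,32])
c=np.array([565.3,-204.9]);a=np.radians(7.1);M=R.from_euler('z',a).as_matrix()[:2,:2]
print('strip corners',pix2w('scene',229.5,247.5,9),c+M@[-104.2,-35],pix2w('scene',278.5,297.5,9),c+M@[104.2,-35])
```

```text
plate +x+y corner seen [ 519.44719542 -179.08484633  100.3       ]
expected [ 520.4789162  -176.34117902]
strip corners [ 466.2033483  -243.13961402    9.        ] [ 466.22506376 -252.5108917 ] [ 669.651935   -220.89562738    9.        ] [ 673.02703961 -226.75234395]
```

>>> move_arm([
  [[-0.15,0,1.2,0,0,0,1],[0,0,1.2,0,0,0,1],[0,0,0.6,0,0,0,1],[0,0,0.3,0,0,0,1],[0,0,0,0,0,0,1]],
])

```text
clock: 6.42
eef_pos: [483.9, -214.7, 76.3]
eef_rot: [-3.14, -0.001, 1.693]
ft_force: [0.6, -0.2, -4.5]
opening: 25.7
finger_force: 40.0
```

>>> move_arm([
  [[0.2,0,0.1,0,0,0,1],[0,0,0.1,0,0,0,1],[0,0,0.1,0,0,0,1],[0,0,0.1,0,0,0,1]],
])

```text
clock: 6.75
eef_pos: [484.4, -213.3, 73.7]
eef_rot: [3.141, 0.0, 1.693]
ft_force: [0.1, 0.7, -4.4]
opening: 25.8
finger_force: 40.0
```

>>> move_arm([
  [[0,0,0.1,0,0,0,1],[0,0,0.1,0,0,0,1],[0,0,0,0,0,0,1]],
])

```text
clock: 7.0
eef_pos: [484.5, -213.3, 71.6]
eef_rot: [3.141, 0.0, 1.693]
ft_force: [0.1, 0.4, -3.7]
opening: 25.8
finger_force: 40.0
```

>>> move_arm([
  [[0,0,0.1,0,0,0,1],[0,0,0,0,0,0,1]],
])

```text
clock: 7.17
eef_pos: [484.6, -213.3, 70.7]
eef_rot: [3.141, 0.0, 1.693]
ft_force: [0.2, 0.4, 0.2]
opening: 26.0
finger_force: 40.0
```

>>> move_arm([
  [[0,0,0.1,0,0,0,1],[0,0,0,0,0,0,1]],
])

```text
clock: 7.33
eef_pos: [484.5, -213.3, 69.5]
eef_rot: [3.141, 0.0, 1.693]
ft_force: [0.4, 0.0, 1.3]
opening: 25.6
finger_force: 40.0
```

>>> move_arm([
  [[0,0,0.1,0,0,0,1],[0,0,0,0,0,0,1]],
])

```text
clock: 7.5
eef_pos: [485.2, -213.3, 69.2]
eef_rot: [3.14, 0.001, 1.693]
ft_force: [-0.2, 1.2, 10.7]
opening: 25.6
finger_force: 40.0
```

>>> move_arm([
  [[0,0,0.1,0,0,0,1],[0,0,0,0,0,0,1]],
])

```text
clock: 7.67
eef_pos: [486.2, -213.2, 69.0]
eef_rot: [3.138, 0.001, 1.693]
ft_force: [0.2, 2.9, 21.4]
opening: 26.1
finger_force: 40.0
```

Tile 1 is bedded. The arm gives about 11 N/mm, so I back off slightly and roll slowly.

>>> move_arm([
  [[0,0.3,-0.08,0,0,0,1],[0,0.4,0,0,0,0,1],[0,0.4,0,0,0,0,1]],
])

```text
clock: 7.92
eef_pos: [495.8, -212.1, 69.2]
eef_rot: [3.141, 0.001, 1.693]
ft_force: [-0.9, 0.8, 12.7]
opening: 25.8
finger_force: 40.0
```

>>> move_arm([
  [[0,0.4,0,0,0,0,1],[0,0.4,0,0,0,0,1],[0,0.4,0,0,0,0,1]],
])

```text
clock: 8.17
eef_pos: [508.2, -210.5, 69.2]
eef_rot: [3.14, 0.001, 1.693]
ft_force: [-1.7, 0.4, 13.2]
opening: 25.6
finger_force: 40.0
```

>>> move_arm([
  [[0,0.4,0,0,0,0,1],[0,0.4,0,0,0,0,1],[0,0.4,0,0,0,0,1],[0,0.4,0,0,0,0,1],[0,0.4,0,0,0,0,1]],
])

```text
clock: 8.58
eef_pos: [528.0, -208.2, 69.2]
eef_rot: [3.14, 0.001, 1.693]
ft_force: [-0.5, -0.0, 13.6]
opening: 25.8
finger_force: 40.0
```

>>> move_arm([
  [[0,0.4,0,0,0,0,1],[0,0.4,0,0,0,0,1],[0,0.4,0,0,0,0,1],[0,0.4,0,0,0,0,1],[0,0.4,0,0,0,0,1]],
])

```text
clock: 9.0
eef_pos: [547.4, -205.8, 69.2]
eef_rot: [3.141, 0.001, 1.693]
ft_force: [-3.5, -0.2, 14.2]
opening: 26.1
finger_force: 40.0
```

>>> move_arm([
  [[0,0.4,-0.01,0,0,0,1],[0,0.4,0,0,0,0,1],[0,0.4,0,0,0,0,1],[0,0.4,0,0,0,0,1],[0,0.4,0,0,0,0,1]],
])

```text
clock: 9.42
eef_pos: [567.7, -203.3, 69.2]
eef_rot: [3.14, 0.001, 1.693]
ft_force: [-0.8, 1.2, 10.6]
opening: 26.0
finger_force: 40.0
```

>>> move_arm([
  [[0,0.4,0,0,0,0,1],[0,0.4,0,0,0,0,1],[0,0.4,0,0,0,0,1],[0,0.4,0,0,0,0,1],[0,0.4,0,0,0,0,1]],
])

```text
clock: 9.83
eef_pos: [587.5, -200.9, 69.2]
eef_rot: [3.14, 0.001, 1.693]
ft_force: [-0.5, -0.1, 10.7]
opening: 25.6
finger_force: 40.0
```

>>> move_arm([
  [[0,0.4,0,0,0,0,1],[0,0.4,0,0,0,0,1],[0,0.4,0,0,0,0,1],[0,0.4,0,0,0,0,1],[0,0.4,0,0,0,0,1]],
])

```text
clock: 10.25
eef_pos: [607.1, -198.5, 69.2]
eef_rot: [3.141, 0.001, 1.693]
ft_force: [-0.8, -0.5, 9.9]
opening: 25.6
finger_force: 40.0
```

>>> move_arm([
  [[0,0.4,0,0,0,0,1],[0,0.4,0,0,0,0,1],[0,0.4,0,0,0,0,1],[0,0.4,0,0,0,0,1],[0,0.4,0,0,0,0,1]],
])

```text
clock: 10.67
eef_pos: [626.8, -196.2, 69.3]
eef_rot: [3.141, 0.001, 1.692]
ft_force: [-4.8, -0.4, 14.7]
opening: 25.6
finger_force: 40.0
```

>>> move_arm([
  [[0,0.4,0,0,0,0,1],[0,0.4,0,0,0,0,1],[0,0.4,0,0,0,0,1],[0,0.4,0,0,0,0,1],[0,0.4,0,0,0,0,1]],
])

```text
clock: 11.08
eef_pos: [647.0, -193.7, 69.3]
eef_rot: [3.14, 0.001, 1.693]
ft_force: [-0.6, -1.4, 9.8]
opening: 25.9
finger_force: 40.0
```

>>> move_arm([
  [[0,0.3,0,0,0,0,1],[0,0.1,0,0,0,0,1],[0,0,0,0,0,0,1]],
])

```text
clock: 11.33
eef_pos: [651.2, -193.2, 69.3]
eef_rot: [3.14, 0.001, 1.693]
ft_force: [0.4, 0.1, 9.9]
opening: 25.7
finger_force: 40.0
```

>>> move_arm([
  [[0,0,-0.8,0,0,0,1],[0,0,-1.8,0,0,0,1],[0,0,-2.3,0,0,0,1],[0,0,-2.3,0,0,0,1],[0,0,-2.1,0,0,0,1]],
])

```text
clock: 11.75
eef_pos: [649.5, -192.8, 162.3]
eef_rot: [-3.141, -0.001, 1.693]
ft_force: [0.4, -0.4, -4.5]
opening: 25.5
finger_force: 40.0
```

Run:
```python
from h import *
plan([544.1,112.3,161.6],79.35,15,5,op=1)
```

```text
at [ 649.5 -192.8  162.3] [-179.9   -0.    97. ] F [ 0.4 -0.4 -4.5] open 25.5 t 11.75
[2.1, -0.45, 0.01, -0.0, -0.0, 0.062, 1]
[2.07, -0.58, 0.01, -0.0, -0.0, 0.062, 1]
[2.03, -0.71, 0.01, -0.0, -0.0, 0.062, 1]
[1.99, -0.83, 0.01, -0.0, -0.0, 0.062, 1]
[1.93, -0.95, 0.01, -0.0, -0.0, 0.062, 1]
[1.87, -1.07, 0.0, -0.0, -0.0, 0.0, 1]
[1.87, -1.07, 0.01, -0.0, -0.0, 0.0, 1]
[1.87, -1.07, 0.0, -0.0, -0.0, 0.0, 1]
[1.87, -1.07, 0.01, -0.0, -0.0, 0.0, 1]
[1.87, -1.07, 0.0, -0.0, -0.0, 0.0, 1]
[1.87, -1.07, 0.01, -0.0, -0.0, 0.0, 1]
[1.86, -1.07, 0.0, -0.0, -0.0, 0.0, 1]
[1.87, -1.07, 0.01, -0.0, -0.0, 0.0, 1]
[1.86, -1.07, 0.0, -0.0, -0.0, 0.0, 1]
[1.87, -1.07, 0.01, -0.0, -0.0, 0.0, 1]
```

>>> move_arm([
  [[2.1,-0.45,0,0,0,0.062,1],[2.07,-0.58,0,0,0,0.062,1],[2.03,-0.71,0,0,0,0.062,1],[2.0,-0.83,0,0,0,0.062,1],[1.93,-0.95,0,0,0,0.062,1]],
])

```text
clock: 12.17
eef_pos: [613.8, -90.3, 161.1]
eef_rot: [-3.14, 0.0, 1.38]
ft_force: [1.2, 0.0, -4.2]
opening: 25.6
finger_force: 40.0
```

>>> move_arm([
  [[1.87,-1.07,0,0,0,0,1],[1.87,-1.07,0,0,0,0,1],[1.87,-1.07,0,0,0,0,1],[1.87,-1.07,0,0,0,0,1],[1.87,-1.07,0,0,0,0,1]],
])

```text
clock: 12.58
eef_pos: [578.8, 11.5, 161.3]
eef_rot: [-3.141, 0.0, 1.383]
ft_force: [0.5, 0.4, -5.3]
opening: 26.1
finger_force: 40.0
```

>>> move_arm([
  [[1.87,-1.07,0,0,0,0,1],[1.87,-1.07,0,0,0,0,1],[1.87,-1.07,0,0,0,0,1],[1.87,-1.07,0,0,0,0,1],[1.87,-1.07,0,0,0,0,1]],
])

```text
clock: 13.0
eef_pos: [543.8, 113.3, 161.3]
eef_rot: [-3.141, 0.0, 1.383]
ft_force: [0.6, 0.4, -4.1]
opening: 25.6
finger_force: 40.0
```

>>> move_arm([
  [[0,0,0,0,0,0,1],[0,0,0,0,0,0,1],[0,0,0,0,0,0,1]],
])

```text
clock: 13.25
eef_pos: [544.6, 112.0, 161.3]
eef_rot: [-3.141, 0.001, 1.383]
ft_force: [-0.4, 0.3, -3.8]
opening: 26.1
finger_force: 40.0
```

Run:
```python
from h import *
q,d=grab('scene'); p,d2=grab('top')
cv2.imwrite('pics/s3.png',np.hstack([cv2.resize(q[120:240,290:410][:,:,::-1],(400,400),interpolation=cv2.INTER_CUBIC),cv2.resize(p[140:240,355:455][:,:,::-1],(400,400),interpolation=cv2.INTER_CUBIC)]))
plan([544.1,112.3,161.6],79.35,1,1,op=1)
```

```text
at [544.9 111.5 161.3] [-180.     0.    79.2] F [-0.5  0.3 -4.2] open 25.6 t 13.35
[0.06, -0.09, -0.03, -0.0, 0.0, -0.003, 1]
```

View pics/s3.png

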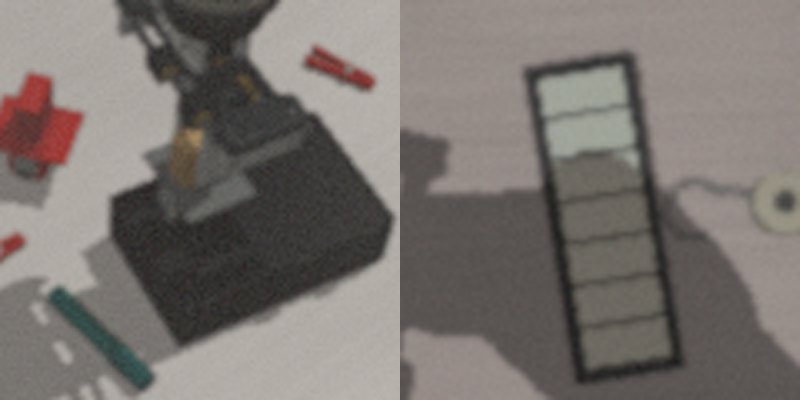

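The roller is upright above the bay and the strip looks even, partly in shadow. I lower it straight in.

>>> move_arm([
  [[0.05,-0.07,1.5,0,0,0,1],[0,0,1.8,0,0,0,1],[0,0,1.8,0,0,0,1],[0,0,1.5,0,0,0,1],[0,0,0.9,0,0,0,1]],
])

```text
clock: 13.77
eef_pos: [543.6, 112.0, 84.8]
eef_rot: [-3.14, 0.001, 1.381]
ft_force: [-0.5, -0.3, -4.8]
opening: 25.9
finger_force: 40.0
```

>>> move_arm([
  [[0,0,0.4,0,0,0,1],[0,0,0.2,0,0,0,1],[0,0,0.1,0,0,0,1],[0,0,0.1,0,0,0,1],[0,0,0,0,0,0,1]],
])

```text
clock: 14.18
eef_pos: [544.6, 113.2, 78.9]
eef_rot: [3.141, -0.0, 1.383]
ft_force: [0.9, -0.8, -4.7]
opening: 25.7
finger_force: 40.0
```

>>> move_arm([
  [[0,0,0.1,0,0,0,1],[0,0,0.1,0,0,0,1],[0,0,0,0,0,0,1]],
])

```text
clock: 14.43
eef_pos: [544.3, 113.2, 76.5]
eef_rot: [3.141, -0.0, 1.383]
ft_force: [0.3, 0.5, -4.7]
opening: 25.6
finger_force: 40.0
```

>>> move_arm([
  [[0,0,0.05,0,0,0,1],[0,0,0,0,0,0,1]],
])

```text
clock: 14.6
eef_pos: [544.3, 113.2, 76.5]
eef_rot: [3.141, 0.0, 1.383]
ft_force: [-2.8, -1.0, 4.8]
opening: 25.7
finger_force: 40.0
```

The plate is resting on the rims. I open the fingers and retreat.

>>> move_arm([
  [[0,0,0,0,0,0,3],[0,0,0,0,0,0,4],[0,0,0,0,0,0,5],[0,0,0,0,0,0,6],[0,0,0,0,0,0,6]],
])

```text
clock: 15.02
eef_pos: [544.3, 113.2, 76.0]
eef_rot: [3.141, -0.0, 1.383]
ft_force: [0.0, -0.0, -0.2]
opening: 53.2
finger_force: 0.0
```

>>> move_arm([
  [[0,0,0,0,0,0,6],[0,0,0,0,0,0,6],[0,0,0,0,0,0,6],[0,0,0,0,0,0,6]],
])

```text
clock: 15.35
eef_pos: [544.2, 113.2, 75.9]
eef_rot: [3.142, -0.0, 1.383]
ft_force: [0.1, 0.8, 0.1]
opening: 59.9
finger_force: 0.0
```

>>> move_arm([
  [[0,0,-1,0,0,0,6],[0,0,-2,0,0,0,6],[0,0,-3,0,0,0,6],[0,0,-3,0,0,0,6],[0,0,-3,0,0,0,6]],
])

```text
clock: 15.77
eef_pos: [543.8, 113.3, 198.0]
eef_rot: [-3.141, -0.0, 1.383]
ft_force: [-0.1, 0.3, -1.3]
opening: 60.1
finger_force: 0.0
```

>>> move_arm([
  [[2,-1,-2,0,0,0,6],[3,-1,-2,0,0,0,6],[3,-1,0,0,0,0,6],[3,-1,0,0,0,0,6],[3,0,0,0,0,0,6]],
])

```text
clock: 16.18
eef_pos: [529.7, 260.1, 237.6]
eef_rot: [3.14, -0.001, 1.384]
ft_force: [1.5, -0.1, 1.4]
opening: 59.9
finger_force: 0.0
```

>>> move_arm([
  [[3,0,0,0,0,0,6],[3,0,0,0,0,0,6],[2,0,0,0,0,0,6],[0,0,0,0,0,0,6],[0,0,0,0,0,0,6]],
])

```text
clock: 16.6
eef_pos: [545.5, 337.8, 236.2]
eef_rot: [-3.141, -0.0, 1.385]
ft_force: [-0.7, -0.5, 0.3]
opening: 60.0
finger_force: 0.0
```

Run:
```python
from h import *
q,d=grab('scene'); p,d2=grab('top')
cv2.imwrite('pics/s4.png',np.hstack([cv2.resize(q[110:310,200:430][:,:,::-1],(460,400),interpolation=cv2.INTER_CUBIC),cv2.resize(p[140:250,340:440][:,:,::-1],(340,400),interpolation=cv2.INTER_CUBIC)]))
# tile heights from depth, averaged per tile
c=np.array([565.3,-204.9]);a=np.radians(7.1);M=R.from_euler('z',a).as_matrix()[:2,:2]
d0=np.load('last_top.npz')  # new frame
acc={i:[] for i in range(7)}
for v in range(150,242):
    for u in range(380,432):
        w=wd('top',u,v,d2); l=M.T@(w[:2]-c)
        i=int(round(l[0]/27.5))+3
        if 0<=i<7 and abs(l[0]-(i-3)*27.5)<9 and abs(l[1])<20: acc[i].append(w[2])
print([(round(float(np.median(x)),1),len(x)) for x in acc.values()], sense()['eef_pos'])
```

```text
Traceback (most recent call last):
  File "h.py", line 15, in wd
    def wd(n,u,v,d): return pix2w(n,u,v,dep=float(d[int(round(v)),int(round(u))]))
                            ~~~~~^^^^^^^^^^^^^^^^^^^^^^^^^^^^^^^^^^^^^^^^^^^^^^^^^
  File "h.py", line 10, in pix2w
    m=camera_model(n); K=np.array([[m['fx'],0,m['cx']],[0,m['fy'],m['cy']],[0,0,1]])
ValueError: time passes only in moves, steps and waits
```

View pics/s4.png

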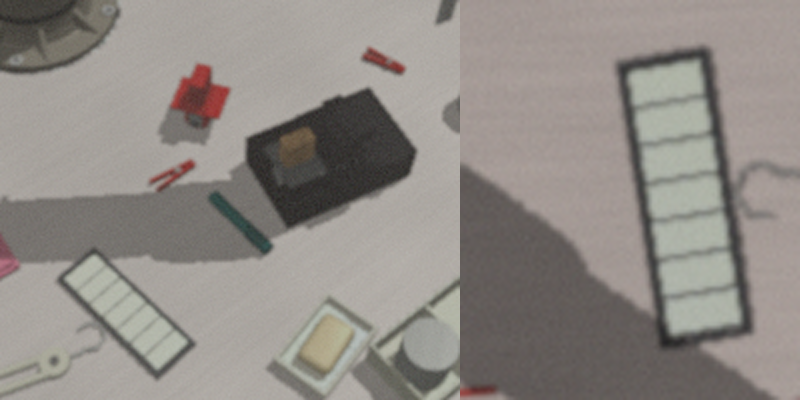

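The roller hangs upright in the bay and nothing around it has moved. The height check failed because it called `camera_model` once per pixel, so I redo it with a single call.

Run:
```python
from h import *
m=camera_model('top'); d=np.load('last_top.npz')['d']
V,U=np.mgrid[150:242,380:432]; uv=np.stack([U.ravel(),V.ravel()],1)[:,None].astype(float)
K=np.array([[m['fx'],0,m['cx']],[0,m['fy'],m['cy']],[0,0,1]])
a=cv2.undistortPoints(uv,K,np.array([m['k1'],0,0,0.]))[:,0]
w=(np.c_[a,np.ones(len(a))]*d[V.ravel(),U.ravel()][:,None])@camR(m).T+m['position']
t=np.radians(7.1);M=R.from_euler('z',t).as_matrix()[:2,:2]; l=(w[:,:2]-[565.3,-204.9])@M
for i in range(7):
    k=(abs(l[:,0]-(i-3)*27.5)<9)&(abs(l[:,1])<20); print(i+1,w[k,2].mean().round(2),(w[k,2].std()/k.sum()**.5).round(2))
k=(abs(l[:,0])<100)&(abs(l[:,1])>45)&(abs(l[:,1])<60);print('shelf',np.median(w[k,2]).round(2))
```

```text
1 9.4 0.28
2 9.13 0.25
3 9.53 0.23
4 9.64 0.24
5 9.66 0.27
6 9.5 0.27
7 9.39 0.25
shelf 0.49
```

All tiles read about 9 mm above the shelf, which is flush. Handing in.

```bash
python3 -c "
from h import *
print(manip.finish_job())"
```

```text
the job is handed in; nothing more can be done
None
```

I rolled the strip end to end at about 15–19 N (about 26 N for a moment on tile 1 before rolling), hung the roller back in its bay and handed the job in; the final images show all seven tiles flush to within about 0.7 mm and the roller hanging upright, but no verdict was returned.

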